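# Seat the press-in lid of a milk-powder tin by running a fingertip round its rim

### The arm

A 6-joint arm with a two-finger parallel gripper is mounted at the origin on a cart in front of the work surface, level with it; the furniture and walls round the work are solid. World frame = base frame: x ahead of the robot, y to its left, z up, the work surface at z = 0. Lengths are in m, angles in rad, forces in N, time in s.
With the tool pointing down it reaches from about 0.425 to 0.95 m from the base axis. Payload 3.5 kg.
Tool frame: the origin (TCP) lies at the very end of the fingers, on their centre line; the grasp point (between the pads) lies ctrl.tcp_to_grasp behind it (ctrl.tcp_to_grasp is the distance from the TCP to the grasp point, in m); z points along the fingers, y is the line along which they close (so a half turn about z gives the same grasp; the last joint's range is limited). The gripper opens to 85 mm and grips with 20 to 120 N. Pads are 22 mm wide; open, the fingers measure 114 mm over their backs; the gripper's body (76 mm by 85 mm) begins 54 mm behind the grasp point. The pads swing forward as they close: fully open they stand 13 mm farther back than shut.
Start: joints at [-0.15, 0.286, 1.577, -0, 1.279, -0.15], TCP at [0.675, 0, 0.231] pointing down, gripper open.
Joint ranges: [-2.77, 2.77], [-0.9, 2.22], [0.21, 2.48], [-1.53, 4.67], [0.24, 2.81], [-2.84, 2.84]. Speed limits (rad/s): [2.79, 2.79, 3.14, 3.14, 3.14, 3.14].

### API

Orientations are given as a unit quaternion [x, y, z, w].
In Python, from plant import ctrl gives the robot as it stands.
- The arm moves only by the shell command python3 -m inch 'ROWS' [FORCE]. ROWS is JSON, a list of rows, each an object with "slide": the shift along the tool's x, y, z in cm, a list of three; "turn": the turn about the tool's z in rad; "grip": the finger opening in cm, from 0 to 8.54. A call has 1 to 20 rows; each row is the pose to reach, as a shift and turn from the pose commanded when the call began, along the tool's axes at that moment; what a row does not reach only later rows make up. A row lasts 1/10 s, in which the tool goes at most 50 mm and 8.59 degrees, less where a joint would pass 70% of its speed; a pose out of reach is approached as far as the arm can. A call with a gripper value outside its range is refused whole. The fingers move at their own pace and stop on an object; FORCE is the grip in N (left out, the last holds). Time passes only in rows, so rows that repeat a pose let the fingers close. It gives the time, the measured TCP pose, the force, the opening and the grip force at its end, in the units of the state.
- ctrl.get_state(): the state, without advancing time (a new reading comes with each control period).
- ctrl.read_camera(name): name is "scene" or "side" or "wrist"; returns (picture, depth): 480x640x3 uint8, red, green, blue; 480x640 float32, m along the optical axis (not along the pixel's ray), 0 where there is no reading.
- ctrl.camera_info(name): a dict with "K" (3x3 intrinsics, pixels), "camera_from_world" (4x4, takes a point from world to camera coordinates); the wrist camera has in their place "T_tool_cam" (4x4, takes a point from camera to tool coordinates, whose origin is the TCP and whose axes are the flange's). Camera axes: x right, y down, z forward; pixel columns grow to the right and rows downward; lengths in m; the calibration is good to about 2 mm. A picture is of the moment at which its call begins: read the wrist's pose just before it. camera_info takes no time and is no camera call.
- ctrl.sign_off(): hands the job in; it is judged then, once.
The state is a dict: "time": time; "qpos": joint angles; "dq": joint speeds; "joint_efforts": joint torques, N m; "eef_pos": TCP position; "tcp_rot": TCP orientation; "contact_force": force on the tool from outside, world axes, zero at the start; "wrist_torque": the same for the moment, N m; "opening": opening from 0.0 (shut) to 1.0 (fully open); "finger_force": force on a finger pad.
Only numpy, scipy, OpenCV 4.12 (cv2) and the standard library are available. Lean on these libraries where they do the work, as an engineer would, in place of code of your own. Each camera call takes 0.05 s, during which the arm holds its last target. There are 200 camera calls.

### The job

One of the two milk-powder tins has its press-in lid sitting crooked. Close it: press the rim down at the side where it stands highest, then run a fingertip along the rim all the way round, pressing as you go, until the lid is fully home and level on every side. Do not grip or lift the tin or lid, do not press on the lid's thin sunken middle, and leave the closed tin and the things standing about where they are.

Things in the scene. Friction and masses are not known exactly. Their poses are not given: they have to be found in the camera images.
- milk_tin: The tin to close: full, loose, round bare metal with a plain white label and grey band, 134 mm across, 2.1 kg, upright on the table. Origin at the centre of its underside, z up. The top of the lid's rim is 136 mm above the origin when the lid is home (a firm stop). The tin's own outer seam (radius 63 to 67 mm) is 133.5 mm high.
- tin_lid: The press-in metal lid of milk_tin. Origin on its axis at the underside of the rim (132 mm above the tin's origin when home); z upward. The flat rim is a ring from radius 47 to 59 mm, 4 mm thick, of slick tinplate. A stiff friction fit that stays where it is left: about 7 to 10 N down on the rim sinks the part under the finger and leaves the far side up; nothing rises again.
- edge_high (a point): Point on the top face of the lid's rim, mid-width (53 mm from the axis), on the side that stands highest at the start, about 11 to 15 mm above home (the lowest place of the rim starts about 5 to 8 mm above home). It moves with the lid.
- edge_left (a point): The same kind of point, a quarter turn counterclockwise (from above) from edge_high.
- edge_low (a point): The same kind of point, opposite edge_high.
- edge_right (a point): The same kind of point, a quarter turn clockwise (from above) from edge_high.
- rim_high: The eighth of the rim (22.5 degrees either way) round edge_high; part of the lid. Origin and axes as tin_lid.
- rim_left: The eighth of the rim round edge_left; part of the lid. Origin and axes as tin_lid.
- rim_low: The eighth of the rim round edge_low; part of the lid. Origin and axes as tin_lid.
- rim_right: The eighth of the rim round edge_right; part of the lid. Origin and axes as tin_lid.
- lid_middle: The lid's thin sunken middle, 88 mm across, its top 8.5 mm below the top of the rim; must not be pressed. Origin and axes as tin_lid.
- closed_tin: The neighbouring tin, exactly alike and loose, its lid already home (top of rim 136 mm up). Origin at the centre of its underside. The two tins may stand in either place. Leave it alone.
- dropper_bottle: Loose brown glass dropper bottle, 33 mm across, 102 mm high; origin at the centre of its underside. Bystander.
- feeding_syringe: Loose feeding syringe lying on the table, 118 x 36 x 21 mm; origin at the centre of its underside. Bystander.
- feeding_cup: Loose clear plastic cup, 43 mm across, 50 mm high; origin at the centre of its underside. Bystander.

How it is judged:
By the outcome, as a careful person would: the job done as asked, in the order asked, and still so for the second after the job is handed in, with the robot touching nothing.
It also fails if it takes over 64 s, if anything falls off the work surface, if the arm or the gripper's body presses on something with over 40 N, if the wrist force passes 120 N, or if a joint passes its speed limit or range.

## Working session

There is one attempt and no reset: what is moved stays moved. The work goes in short steps, Python scripts to look and compute and a shell command to move; the robot and the scene stay as the last step left them, time stands still between calls to the robot, and variables do not carry over. Pictures are saved under pics/ and viewed, at most 10 in all, crops included, and the job is handed in when it is done.

```bash
mkdir -p pics; ls
python3 - <<'E'
from plant import ctrl
import cv2,numpy as np
ims=[]
for n in("scene","side","wrist"):
    s=ctrl.get_state();p,d=ctrl.read_camera(n);i=ctrl.camera_info(n)
    np.savez(f"/tmp/{n}.npz",p=p,d=d,pos=s["eef_pos"],rot=s["tcp_rot"],**{k:np.array(v) for k,v in i.items()})
    cv2.imwrite(f"pics/{n}.png",p[:,:,::-1]);print(n,{k:np.round(v,3).tolist() for k,v in i.items() if k!='name'} )
print(ctrl.get_state(),ctrl.tcp_to_grasp)
E
```

```text
pics
scene {'K': [[564.212, 0.0, 322.126], [0.0, 564.212, 240.49], [0.0, 0.0, 1.0]], 'camera_from_world': [[-0.715, -0.699, 0.007, 0.521], [-0.388, 0.389, -0.835, 0.294], [0.581, -0.6, -0.55, 0.943], [0.0, 0.0, 0.0, 1.0]]}
side {'K': [[514.889, 0.0, 321.051], [0.0, 514.889, 244.263], [0.0, 0.0, 1.0]], 'camera_from_world': [[-0.921, -0.39, 0.008, 0.577], [-0.211, 0.481, -0.851, 0.165], [0.328, -0.785, -0.526, 0.981], [0.0, 0.0, 0.0, 1.0]]}
wrist {'K': [[419.414, 0.0, 317.991], [0.0, 419.414, 241.061], [0.0, 0.0, 1.0]], 'T_tool_cam': [[0.001, -0.958, -0.287, 0.073], [1.0, 0.002, -0.0, 0.001], [0.001, -0.287, 0.958, -0.144], [0.0, 0.0, 0.0, 1.0]]}
{'time': 0.15, 'qpos': array([-1.50020350e-01,  2.86968200e-01,  1.57786622e+00,  5.71255364e-06,
        1.27860749e+00, -1.50010020e-01]), 'dq': array([ 0.00275574, -0.00121911, -0.00332196, -0.00178022, -0.00054191,
        0.00092496]), 'joint_efforts': array([ 7.91554030e-04, -4.06602967e+01, -2.93140125e+01, -8.94972595e-05,
        3.96185191e-03, -2.97825103e-06]), 'eef_pos': array([6.74477123e-01, 9.62720997e-05, 2.30247109e-01]), 'tcp_rot': array([ 7.07110715e-01,  7.07102243e-01, -5.46553284e-04, -7.45805277e-04]), 'contact_force': array([-0.32761741, -0.22338154, -0.73546485]), 'wrist_torque': array([-0.01791129, -0.00458358, -0.01657922]), 'finger_force': 0.0, 'opening': 0.9986336030945254} 0.0187
```

View pics/scene.png

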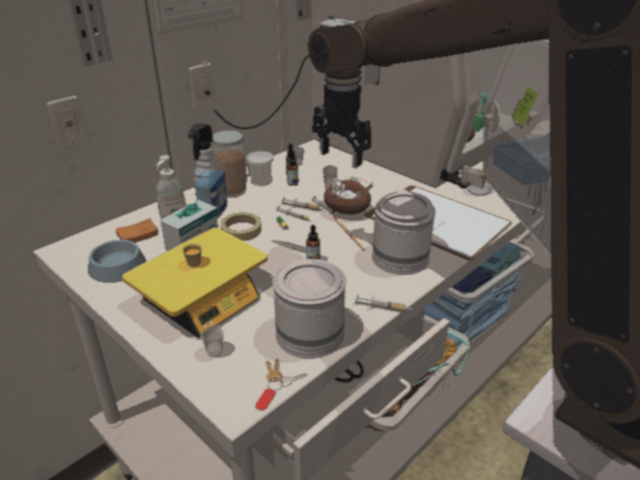

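View pics/side.png

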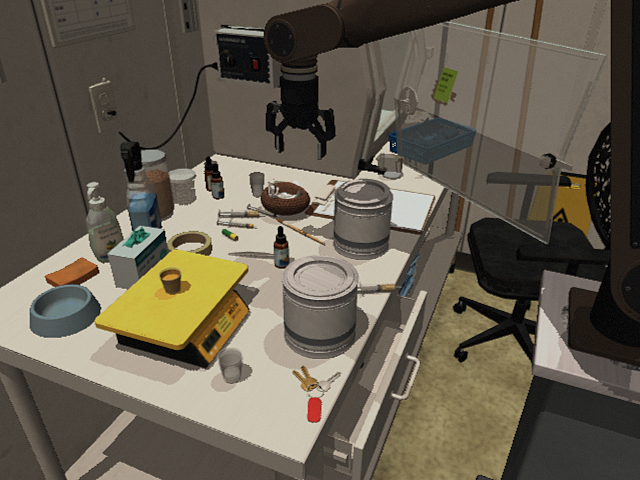

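View pics/wrist.png

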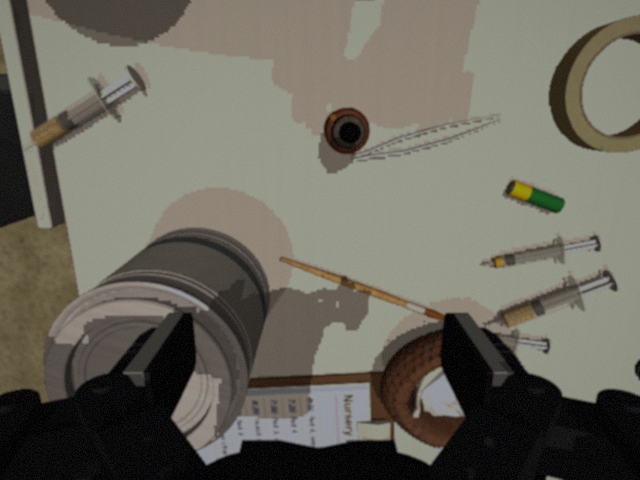

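The scene view shows the two tins at about (403,230) and (310,305), and the side view shows them at (363,215) and (320,305). The farther one's lid seems to stand up. I'll check that with depth.

```bash
cat > h.py <<'E'
import numpy as np
from scipy.spatial.transform import Rotation as R
def cloud(n,z=None):
    z=z or np.load(f"/tmp/{n}.npz");d=z["d"];K=z["K"]
    v,u=np.mgrid[:480,:640];P=np.stack([(u-K[0,2])/K[0,0]*d,(v-K[1,2])/K[1,1]*d,d],-1)
    if n=="wrist":
        T=np.eye(4);T[:3,:3]=R.from_quat(z["rot"]).as_matrix();T[:3,3]=z["pos"];T=T@z["T_tool_cam"]
    else: T=np.linalg.inv(z["camera_from_world"])
    W=P@T[:3,:3].T+T[:3,3];W[d==0]=np.nan;return W
E
python3 - <<'E'
from h import *
import cv2
from scipy.optimize import least_squares
for n in("scene","side","wrist"):
    W=cloud(n); m=(W[...,2]>.12)&(W[...,2]<.165)&(W[...,0]<.8)
    k,l,st,c=cv2.connectedComponentsWithStats(m.astype(np.uint8))
    for j in range(1,k):
        if st[j,4]<300: continue
        Q=W[l==j]; print(n,st[j],np.median(Q,0).round(3),Q.min(0).round(3),Q.max(0).round(3))
        # polar height map
        c0=(np.percentile(Q[:,:2],1,0)+np.percentile(Q[:,:2],99,0))/2
        for it in range(5):
            r=np.hypot(*(Q[:,:2]-c0).T); a=np.arctan2(Q[:,1]-c0[1],Q[:,0]-c0[0])
            # outer boundary fit 
            e=[];
            for b in np.arange(-np.pi,np.pi,np.pi/12):
                s=(a>=b)&(a<b+np.pi/12)
                if s.sum()>5: e.append(Q[s][np.argmax(r[s]),:2])
            e=np.array(e); c0=least_squares(lambda c:np.hypot(*(e-c).T)-.067,c0,loss="soft_l1",f_scale=.002).x
        r=np.hypot(*(Q[:,:2]-c0).T);a=np.degrees(np.arctan2(Q[:,1]-c0[1],Q[:,0]-c0[0]))
        print(" c",c0.round(4))
        s=(r>.049)&(r<.057);A=np.c_[Q[s,:2]-c0,np.ones(s.sum())];
        f=np.linalg.lstsq(A,Q[s,2],rcond=None)[0]; print(" rim plane slope mm over 53mm",(np.hypot(*f[:2])*53).round(1),"dir",np.degrees(np.arctan2(f[1],f[0])).round(),"z",f[2].round(4))
        print(" ",[(b,(np.median(Q[s&(a>=b)&(a<b+30),2])*1e3).round(1)) for b in range(-180,180,30)])
    W0=W[(abs(W[...,2])<.01)];print(n,"table z",np.median(W0[:,2]))
E
```

```text
scene [409 126  61  27 852] [ 0.709 -0.427  0.143] [ 0.656 -0.502  0.12 ] [ 0.8   -0.417  0.165]
 c [ 0.7234 -0.4785]
 rim plane slope mm over 53mm 6.2 dir 106.0 z 0.1373
  [(-180, np.float64(125.6)), (-150, np.float64(nan)), (-120, np.float64(nan)), (-90, np.float64(nan)), (-60, np.float64(nan)), (-30, np.float64(nan)), (0, np.float64(nan)), (30, np.float64(nan)), (60, np.float64(143.3)), (90, np.float64(143.5)), (120, np.float64(135.4)), (150, np.float64(142.3))]
scene [ 483  144   68   89 1189] [ 0.421 -0.338  0.143] [ 0.295 -0.473  0.12 ] [ 0.595 -0.24   0.165]
 c [ 0.4056 -0.3919]
 rim plane slope mm over 53mm 263.0 dir 53.0 z -0.1185
  [(-180, np.float64(nan)), (-150, np.float64(nan)), (-120, np.float64(nan)), (-90, np.float64(nan)), (-60, np.float64(nan)), (-30, np.float64(nan)), (0, np.float64(127.3)), (30, np.float64(141.3)), (60, np.float64(136.4)), (90, np.float64(nan)), (120, np.float64(nan)), (150, np.float64(nan))]
scene [ 375  191   61   40 1876] [ 0.552 -0.08   0.138] [ 0.493 -0.149  0.12 ] [ 0.629 -0.021  0.152]
 c [ 0.5584 -0.0867]
 rim plane slope mm over 53mm 3.4 
[... 2660 characters left out ...]
64(136.4)), (90, np.float64(136.3)), (120, np.float64(136.3)), (150, np.float64(136.2))]
side table z 0.0006459255746069648
wrist [   43   276   206   175 17308] [ 0.574 -0.066  0.138] [ 0.495 -0.153  0.12 ] [ 0.628 -0.025  0.15 ]
 c [ 0.5616 -0.0918]
 rim plane slope mm over 53mm 5.7 dir -120.0 z 0.1465
  [(-180, np.float64(148.1)), (-150, np.float64(nan)), (-120, np.float64(nan)), (-90, np.float64(nan)), (-60, np.float64(147.6)), (-30, np.float64(146.3)), (0, np.float64(144.9)), (30, np.float64(143.6)), (60, np.float64(143.8)), (90, np.float64(144.5)), (120, np.float64(145.8)), (150, np.float64(147.2))]
wrist table z 0.001079297958051978
  return _methods._mean(a, axis=axis, dtype=dtype,
  ret = ret.dtype.type(ret / rcount)
```

```bash
python3 -m inch '[{"slide":[-5,-5,-2],"turn":0,"grip":8.5},{"slide":[-11,-11.5,-2],"turn":0,"grip":8.5},{"slide":[-11,-11.5,-2],"turn":0,"grip":8.5},{"slide":[-11,-11.5,-2],"turn":0,"grip":8.5},{"slide":[-11,-11.5,-2],"turn":0,"grip":8.5},{"slide":[-11,-11.5,-2],"turn":0,"grip":8.5},{"slide":[-11,-11.5,-2],"turn":0,"grip":8.5},{"slide":[-11,-11.5,-2],"turn":0,"grip":8.5}]'
cat > look.py <<'E'
from plant import ctrl
from h import *
import cv2,sys
from scipy.optimize import least_squares
name=sys.argv[1];c0=np.array([.561,-.087])
D={}
for n in("scene","side","wrist"):
    s=ctrl.get_state();p,d=ctrl.read_camera(n);i=ctrl.camera_info(n)
    z=dict(p=p,d=d,pos=s["eef_pos"],rot=s["tcp_rot"],**{k:np.array(v) for k,v in i.items()})
    D[n]=cloud(n,z)
    if n=="wrist": cv2.imwrite(f"pics/{name}.png",p[:,:,::-1]);
for n,W in D.items():
    Q=W[np.isfinite(W[...,2])]; r=np.hypot(*(Q[:,:2]-c0).T); tz=np.median(Q[(abs(Q[:,2])<.01)&(r<.3),2])
    B=Q[(r<.08)&(r>.055)&(Q[:,2]>.03)&(Q[:,2]<.118)]
    cb=least_squares(lambda c:np.hypot(*(B[:,:2]-c).T)-.066,c0,loss="soft_l1",f_scale=.001).x if len(B)>200 else c0
    S=Q[(r<.09)&(Q[:,2]>.1365)&(Q[:,2]<.155)]  # top faces over seam: rim
    r=np.hypot(*(S[:,:2]-cb).T)
    s=S[(r>.046)&(r<.06)];X=s[:,:2]-cb
    g=least_squares(lambda f:X@f[:2]+f[2]-s[:,2],[0,0,.143],loss="soft_l1",f_scale=.0007).x
    a=np.degrees(np.arctan2(X[:,1],X[:,0]))
    lc=cv2.minEnclosingCircle((S[r<.068,:2]*1000).astype(np.float32)) if len(S) else None
    print(n,"tz",round(float(tz),4),"axis",cb.round(4),len(B),"circ",lc,"rim n",len(s),"tilt mm@53",(np.hypot(*g[:2])*53).round(2),"dir",np.degrees(np.arctan2(g[1],g[0])).round(),"z",g[2].round(4))
    print("  ",[(b,round(float(np.median(s[(a>=b)&(a<b+30),2]))*1e3,1)) for b in range(-180,180,30) if ((a>=b)&(a<b+30)).sum()>4])
print(s and 0 if False else ctrl.get_state()["eef_pos"],ctrl.get_state()["time"],ctrl.get_state()["contact_force"])
E
python3 look.py w1
```

```text
time: 0.95
eef_pos: [0.5607, -0.109, 0.251]
tcp_rot: [0.707, 0.708, 0.0, -0.0]
contact_force: [0.5, -0.5, -0.1]
opening: 0.995
finger_force: 0.0
scene tz 0.0011 axis [ 0.5612 -0.0912] 1950 circ ((560.4736938476562, -90.32550811767578), 61.80950927734375) rim n 525 tilt mm@53 2.59 dir -117.0 z 0.1454
   [(-180, 147.6), (-150, 147.9), (-120, 147.6), (-90, 147.0), (-60, 146.2), (-30, 144.7), (0, 143.9), (30, 143.1), (60, 142.8), (90, 143.1), (120, 144.5), (150, 146.1)]
side tz 0.0013 axis [ 0.5625 -0.093 ] 1914 circ ((561.839599609375, -91.38204956054688), 60.9234733581543) rim n 450 tilt mm@53 2.49 dir -117.0 z 0.1459
   [(-180, 147.9), (-150, 149.0), (-120, 147.8), (-90, 147.5), (-60, 146.7), (-30, 145.2), (0, 144.7), (30, 143.8), (60, 143.4), (90, 143.8), (120, 144.7), (150, 146.5)]
wrist tz 0.0015 axis [ 0.561 -0.087] 0 circ ((558.55517578125, -89.33023071289062), 62.30661392211914) rim n 11264 tilt mm@53 2.33 dir -118.0 z 0.146
   [(-180, 147.7), (-150, 148.4), (-120, 148.4), (-90, 147.6), (-60, 146.8), (-30, 145.6), (0, 144.7), (30, 143.9), (60, 143.8), (90, 144.4), (120, 145.5), (150, 146.7)]
[ 0.56042165 -0.10931028  0.25105178] 1.1 [ 0.70207307  0.85344333 -0.50542353]
```

View pics/w1.png

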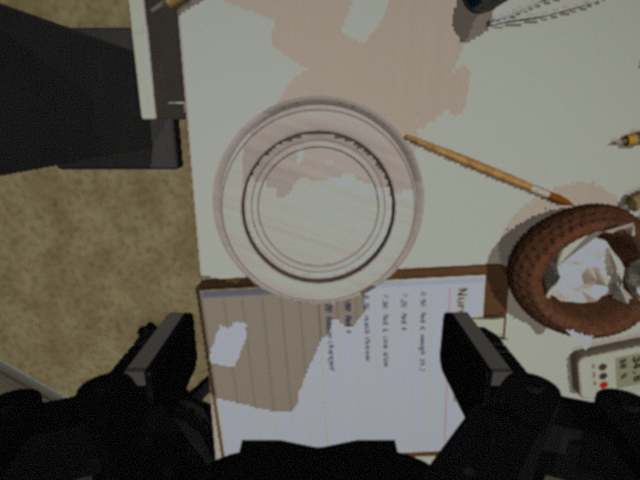

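The wrist view shows the lid centred near (320,200), with nothing else near the rim. All three cameras agree: the axis is at about (0.5605, -0.0905), and the high side is at -118°, about 11–12 mm up. I'll go above edge_high with the fingers shut.

```bash
python3 -m inch '[{"slide":[-2.7,-2.4,3],"turn":0,"grip":0},{"slide":[-2.7,-2.4,6],"turn":0,"grip":0},{"slide":[-2.7,-2.4,8],"turn":0,"grip":0},{"slide":[-2.7,-2.4,9],"turn":0,"grip":0},{"slide":[-2.7,-2.4,9],"turn":0,"grip":0},{"slide":[-2.7,-2.4,9],"turn":0,"grip":0},{"slide":[-2.7,-2.4,9.5],"turn":0,"grip":0},{"slide":[-2.7,-2.4,9.5],"turn":0,"grip":0},{"slide":[-2.7,-2.4,9.7],"turn":0,"grip":0},{"slide":[-2.7,-2.4,9.7],"turn":0,"grip":0},{"slide":[-2.7,-2.4,9.7],"turn":0,"grip":0},{"slide":[-2.7,-2.4,9.7],"turn":0,"grip":0}]' 20
python3 - <<'E'
from plant import ctrl
import cv2
p,_=ctrl.read_camera("side");cv2.imwrite("pics/s2.png",cv2.resize(p[120:300,260:460,::-1],None,fx=3,fy=3))
E
```

```text
time: 2.3
eef_pos: [0.536, -0.137, 0.1545]
tcp_rot: [0.707, 0.707, 0.0, 0.0]
contact_force: [-0.3, 1.6, -0.3]
opening: -0.003
finger_force: 0.0
```

View pics/s2.png

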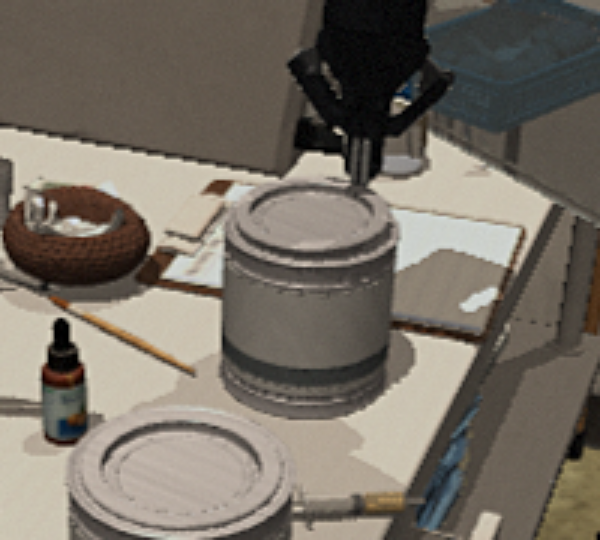

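The crop shows the shut fingers, with their tip at (365,185), over the far rim of the crooked tin. Now I'll press gradually.

```bash
python3 -m inch '[{"slide":[0,0,0.3],"turn":0,"grip":0},{"slide":[0,0,0.5],"turn":0,"grip":0},{"slide":[0,0,0.7],"turn":0,"grip":0},{"slide":[0,0,0.8],"turn":0,"grip":0},{"slide":[0,0,0.9],"turn":0,"grip":0},{"slide":[0,0,1.0],"turn":0,"grip":0},{"slide":[0,0,1.0],"turn":0,"grip":0}]'
```

```text
time: 3.05
eef_pos: [0.5361, -0.1373, 0.1455]
tcp_rot: [0.707, 0.707, -0.0, 0.0]
contact_force: [-2.3, 0.5, 5.5]
opening: 0.003
finger_force: 2.6
```

```bash
python3 -m inch '[{"slide":[0,0,0.1],"turn":0,"grip":0},{"slide":[0,0,0.2],"turn":0,"grip":0},{"slide":[0,0,0.3],"turn":0,"grip":0},{"slide":[0,0,0.4],"turn":0,"grip":0},{"slide":[0,0,0.5],"turn":0,"grip":0},{"slide":[0,0,0.5],"turn":0,"grip":0}]'
```

```text
time: 3.65
eef_pos: [0.5362, -0.1377, 0.1408]
tcp_rot: [0.707, 0.707, -0.001, 0.001]
contact_force: [-2.1, -1.1, 5.5]
opening: 0.001
finger_force: 3.0
```

```bash
python3 -m inch '[{"slide":[0,0,0.1],"turn":0,"grip":0},{"slide":[0,0,0.2],"turn":0,"grip":0},{"slide":[0,0,0.3],"turn":0,"grip":0},{"slide":[0,0,0.4],"turn":0,"grip":0},{"slide":[0,0,0.5],"turn":0,"grip":0},{"slide":[0,0,0.6],"turn":0,"grip":0},{"slide":[0,0,0.6],"turn":0,"grip":0},{"slide":[0,0,0.6],"turn":0,"grip":0}]'; python3 look.py w2
```

```text
time: 4.45
eef_pos: [0.5365, -0.1378, 0.1365]
tcp_rot: [0.707, 0.707, -0.0, 0.001]
contact_force: [-5.5, 0.1, 12.0]
opening: 0.006
finger_force: 6.3
scene tz 0.0011 axis [ 0.5611 -0.0912] 1962 circ ((556.6574096679688, -93.18647003173828), 64.1960678100586) rim n 411 tilt mm@53 1.04 dir 28.0 z 0.139
   [(-180, 137.7), (-150, 142.6), (-120, 138.4), (-90, 137.8), (-60, 138.7), (-30, 139.5), (0, 140.1), (30, 140.3), (60, 140.3), (90, 139.0), (120, 138.4), (150, 137.8)]
side tz 0.0013 axis [ 0.5625 -0.0929] 1925 circ ((558.5301513671875, -93.35504150390625), 63.11288070678711) rim n 361 tilt mm@53 1.34 dir 32.0 z 0.1394
   [(-180, 137.9), (-150, 140.1), (-120, 138.3), (-90, 138.5), (-60, 139.4), (-30, 140.0), (0, 141.3), (30, 141.0), (60, 140.4), (90, 139.8), (120, 138.7), (150, 138.7)]
wrist tz 0.0015 axis [ 0.561 -0.087] 0 circ ((558.9129028320312, -90.91912078857422), 61.90825653076172) rim n 29227 tilt mm@53 1.55 dir 38.0 z 0.1395
   [(-180, 137.9), (-150, 138.1), (-120, 138.5), (-90, 138.7), (-60, 139.6), (-30, 140.3), (0, 140.9), (30, 141.0), (60, 140.7), (90, 140.0), (120, 139.2), (150, 138.5)]
[ 0.53647651 -0.13776566  0.13644726] 4.6 [-5.96838174  1.23065091 13.13811433]
```

The high side is home. I'll work out the arc offsets for the run round the rim.

Run:
```python
import numpy as np
for q in range(4):
    a0=np.radians(-118+90*q);print(q)
    print([(round(5.3*(np.sin(a)-np.sin(a0)),1),round(5.3*(np.cos(a)-np.cos(a0)),1)) for a in a0+np.radians(np.arange(1,19)*5)])
```

```text
0
[(np.float64(-0.2), np.float64(0.4)), (np.float64(-0.4), np.float64(0.9)), (np.float64(-0.5), np.float64(1.3)), (np.float64(-0.6), np.float64(1.8)), (np.float64(-0.6), np.float64(2.2)), (np.float64(-0.6), np.float64(2.7)), (np.float64(-0.6), np.float64(3.1)), (np.float64(-0.5), np.float64(3.6)), (np.float64(-0.4), np.float64(4.0)), (np.float64(-0.2), np.float64(4.5)), (np.float64(-0.0), np.float64(4.9)), (np.float64(0.2), np.float64(5.3)), (np.float64(0.4), np.float64(5.7)), (np.float64(0.7), np.float64(6.0)), (np.float64(1.1), np.float64(6.4)), (np.float64(1.4), np.float64(6.7)), (np.float64(1.8), np.float64(6.9)), (np.float64(2.2), np.float64(7.2))]
1
[(np.float64(0.4), np.float64(0.2)), (np.float64(0.9), np.float64(0.4)), (np.float64(1.3), np.float64(0.5)), (np.float64(1.8), np.float64(0.6)), (np.float64(2.2), np.float64(0.6)), (np.float64(2.7), np.float64(0.6)), (np.float64(3.1), np.float64(0.6)), (np.float64(3.6), np.float64(0.5)), (np.float64(4.0), np.float64(0.4)), (np.float64(4.5), np.float64(0.2)), (np.float64(4.9), np.float64(0.0)), (np.float64(5.3), np.float64(-0.2)), (n
[... 875 characters left out ...]
, np.float64(-7.2))]
3
[(np.float64(-0.4), np.float64(-0.2)), (np.float64(-0.9), np.float64(-0.4)), (np.float64(-1.3), np.float64(-0.5)), (np.float64(-1.8), np.float64(-0.6)), (np.float64(-2.2), np.float64(-0.6)), (np.float64(-2.7), np.float64(-0.6)), (np.float64(-3.1), np.float64(-0.6)), (np.float64(-3.6), np.float64(-0.5)), (np.float64(-4.0), np.float64(-0.4)), (np.float64(-4.5), np.float64(-0.2)), (np.float64(-4.9), np.float64(-0.0)), (np.float64(-5.3), np.float64(0.2)), (np.float64(-5.7), np.float64(0.4)), (np.float64(-6.0), np.float64(0.7)), (np.float64(-6.4), np.float64(1.1)), (np.float64(-6.7), np.float64(1.4)), (np.float64(-6.9), np.float64(1.8)), (np.float64(-7.2), np.float64(2.2))]
```

```bash
python3 -m inch '[{"slide":[-0.2,0.4,0],"turn":0,"grip":0},{"slide":[-0.4,0.9,0],"turn":0,"grip":0},{"slide":[-0.5,1.3,0],"turn":0,"grip":0},{"slide":[-0.6,1.8,0],"turn":0,"grip":0},{"slide":[-0.6,2.2,0],"turn":0,"grip":0},{"slide":[-0.6,2.7,0],"turn":0,"grip":0},{"slide":[-0.6,3.1,0],"turn":0,"grip":0},{"slide":[-0.5,3.6,0],"turn":0,"grip":0},{"slide":[-0.4,4.0,0],"turn":0,"grip":0}]'
```

```text
time: 5.5
eef_pos: [0.5768, -0.1421, 0.1361]
tcp_rot: [0.707, 0.707, -0.001, 0.001]
contact_force: [-4.3, -1.4, 10.0]
opening: 0.003
finger_force: 4.9
```

Good: 10 N and z at home. I'll continue from -73° to -28°, as differences from the last point.

```bash
python3 -m inch '[{"slide":[0.2,0.5,0],"turn":0,"grip":0},{"slide":[0.4,0.9,0],"turn":0,"grip":0},{"slide":[0.6,1.3,0],"turn":0,"grip":0},{"slide":[0.8,1.7,0],"turn":0,"grip":0},{"slide":[1.1,2.0,0],"turn":0,"grip":0},{"slide":[1.5,2.4,0],"turn":0,"grip":0},{"slide":[1.8,2.7,0],"turn":0,"grip":0},{"slide":[2.2,2.9,0],"turn":0,"grip":0},{"slide":[2.6,3.2,0],"turn":0,"grip":0},{"slide":[2.6,3.2,0],"turn":0,"grip":0}]'
```

```text
time: 6.5
eef_pos: [0.61, -0.1168, 0.137]
tcp_rot: [0.707, 0.707, 0.0, 0.003]
contact_force: [-2.2, -2.7, 9.8]
opening: -0.001
finger_force: 5.0
```

```bash
python3 -m inch '[{"slide":[0.4,0.2,0],"turn":0,"grip":0},{"slide":[0.9,0.4,0],"turn":0,"grip":0},{"slide":[1.3,0.5,0],"turn":0,"grip":0},{"slide":[1.8,0.6,0],"turn":0,"grip":0},{"slide":[2.2,0.6,0],"turn":0,"grip":0},{"slide":[2.7,0.6,0],"turn":0,"grip":0},{"slide":[3.1,0.6,0],"turn":0,"grip":0},{"slide":[3.6,0.5,0],"turn":0,"grip":0},{"slide":[4.0,0.4,0],"turn":0,"grip":0},{"slide":[4.0,0.4,0],"turn":0,"grip":0}]'; python3 look.py w3
```

```text
time: 7.5
eef_pos: [0.6148, -0.0765, 0.1369]
tcp_rot: [0.707, 0.707, 0.001, 0.004]
contact_force: [2.0, -3.1, 7.5]
opening: 0.005
finger_force: 3.8
scene tz 0.0011 axis [ 0.5612 -0.0912] 1965 circ ((562.2694091796875, -92.96612548828125), 66.17982482910156) rim n 285 tilt mm@53 0.72 dir 42.0 z 0.1378
   [(-180, 137.3), (-150, 137.0), (-120, 137.3), (-90, 136.9), (-60, 137.1), (-30, 137.6), (0, 144.4), (30, 137.8), (60, 137.9), (90, 137.6), (120, 137.9), (150, 137.5)]
side tz 0.0013 axis [ 0.5625 -0.0931] 1923 circ ((566.23583984375, -89.56827545166016), 63.40367126464844) rim n 309 tilt mm@53 0.68 dir 43.0 z 0.1378
   [(-180, 137.4), (-150, 137.1), (-120, 137.1), (-90, 137.2), (-60, 137.7), (-30, 138.0), (0, 144.7), (30, 138.1), (60, 137.9), (90, 137.7), (120, 138.0), (150, 137.6)]
wrist tz 0.001 axis [ 0.5611 -0.0921] 5853 circ ((563.1142578125, -84.90482330322266), 63.98297119140625) rim n 15524 tilt mm@53 0.49 dir 48.0 z 0.1379
   [(-180, 137.4), (-150, 137.3), (-120, 136.8), (0, 145.2), (30, 138.2), (60, 138.3), (90, 138.2), (120, 138.0), (150, 137.7)]
[ 0.61475516 -0.07648357  0.13682888] 7.65 [ 1.90873856 -2.28525805  7.37931662]
```

```bash
python3 -m inch '[{"slide":[0,0,0.1],"turn":0,"grip":0},{"slide":[0,0,0.2],"turn":0,"grip":0},{"slide":[0,0,0.2],"turn":0,"grip":0},{"slide":[0.5,-0.2,0.2],"turn":0,"grip":0},{"slide":[0.9,-0.4,0.2],"turn":0,"grip":0},{"slide":[1.3,-0.6,0.2],"turn":0,"grip":0},{"slide":[1.7,-0.8,0.2],"turn":0,"grip":0},{"slide":[2.0,-1.1,0.2],"turn":0,"grip":0},{"slide":[2.4,-1.5,0.2],"turn":0,"grip":0},{"slide":[2.7,-1.8,0.2],"turn":0,"grip":0},{"slide":[2.9,-2.2,0.2],"turn":0,"grip":0},{"slide":[3.2,-2.6,0.2],"turn":0,"grip":0},{"slide":[3.2,-2.6,0.2],"turn":0,"grip":0}]'
```

```text
time: 8.95
eef_pos: [0.5897, -0.0442, 0.1356]
tcp_rot: [0.707, 0.707, 0.003, 0.005]
contact_force: [2.6, -0.9, 9.1]
opening: -0.001
finger_force: 4.5
```

```bash
python3 -m inch '[{"slide":[0.2,-0.4,0],"turn":0,"grip":0},{"slide":[0.4,-0.9,0],"turn":0,"grip":0},{"slide":[0.5,-1.3,0],"turn":0,"grip":0},{"slide":[0.6,-1.8,0],"turn":0,"grip":0},{"slide":[0.6,-2.2,0],"turn":0,"grip":0},{"slide":[0.6,-2.7,0],"turn":0,"grip":0},{"slide":[0.6,-3.1,0],"turn":0,"grip":0},{"slide":[0.5,-3.6,0],"turn":0,"grip":0},{"slide":[0.4,-4.0,0],"turn":0,"grip":0},{"slide":[0.2,-4.5,0],"turn":0,"grip":0},{"slide":[0,-4.9,0],"turn":0,"grip":0},{"slide":[-0.2,-5.3,0],"turn":0,"grip":0},{"slide":[-0.4,-5.7,0],"turn":0,"grip":0},{"slide":[-0.7,-6.0,0],"turn":0,"grip":0},{"slide":[-1.1,-6.4,0],"turn":0,"grip":0},{"slide":[-1.4,-6.7,0],"turn":0,"grip":0},{"slide":[-1.8,-6.9,0],"turn":0,"grip":0},{"slide":[-2.2,-7.2,0],"turn":0,"grip":0},{"slide":[-2.2,-7.2,0],"turn":0,"grip":0}]'; python3 look.py w4
```

```text
time: 10.85
eef_pos: [0.5178, -0.0653, 0.1356]
tcp_rot: [0.708, 0.707, 0.004, 0.004]
contact_force: [1.7, 2.4, 10.7]
opening: -0.001
finger_force: 5.4
scene tz 0.0011 axis [ 0.5612 -0.0913] 1958 circ ((558.2025756835938, -84.49910736083984), 60.4407958984375) rim n 164 tilt mm@53 1.06 dir 128.0 z 0.1378
   [(-180, 137.2), (-150, 137.2), (-60, 137.1), (-30, 137.6), (0, 137.7), (30, 137.5), (60, 137.1), (90, 137.6), (120, 146.2), (150, 137.5)]
side tz 0.0013 axis [ 0.5626 -0.093 ] 1935 circ ((563.0003051757812, -86.9034423828125), 62.90751266479492) rim n 199 tilt mm@53 0.49 dir 160.0 z 0.1376
   [(-180, 137.2), (-90, 137.2), (-60, 137.6), (-30, 137.4), (0, 137.4), (30, 137.1), (60, 137.2), (90, 137.4), (120, 143.3), (150, 137.5)]
wrist tz 0.001 axis [ 0.561  -0.0919] 6749 circ ((560.4341430664062, -84.62184143066406), 61.36921691894531) rim n 9696 tilt mm@53 0.3 dir -164.0 z 0.1373
   [(-180, 137.0), (-150, 137.1), (-30, 137.0), (0, 137.1), (30, 137.1), (60, 137.1), (90, 137.1), (120, 137.6)]
[ 0.51786946 -0.06531115  0.13560791] 11.0 [ 1.71317825  1.54021567 10.53243894]
```

Almost level. I'll finish the circle a little firmer, then go round again.

```bash
python3 -m inch '[{"slide":[0,0,0.1],"turn":0,"grip":0},{"slide":[0,0,0.2],"turn":0,"grip":0},{"slide":[-0.4,-0.2,0.2],"turn":0,"grip":0},{"slide":[-0.9,-0.4,0.2],"turn":0,"grip":0},{"slide":[-1.3,-0.5,0.2],"turn":0,"grip":0},{"slide":[-1.8,-0.6,0.2],"turn":0,"grip":0},{"slide":[-2.2,-0.6,0.2],"turn":0,"grip":0},{"slide":[-2.7,-0.6,0.2],"turn":0,"grip":0},{"slide":[-3.1,-0.6,0.2],"turn":0,"grip":0},{"slide":[-3.6,-0.5,0.2],"turn":0,"grip":0},{"slide":[-4.0,-0.4,0.2],"turn":0,"grip":0},{"slide":[-4.5,-0.2,0.2],"turn":0,"grip":0},{"slide":[-4.9,0,0.2],"turn":0,"grip":0},{"slide":[-5.3,0.2,0.2],"turn":0,"grip":0},{"slide":[-5.7,0.4,0.2],"turn":0,"grip":0},{"slide":[-6.0,0.7,0.2],"turn":0,"grip":0},{"slide":[-6.4,1.1,0.2],"turn":0,"grip":0},{"slide":[-6.7,1.4,0.2],"turn":0,"grip":0},{"slide":[-6.9,1.8,0.2],"turn":0,"grip":0},{"slide":[-7.2,2.2,0.2],"turn":0,"grip":0}]'
```

```text
time: 13.0
eef_pos: [0.5371, -0.1364, 0.135]
tcp_rot: [0.707, 0.707, 0.001, -0.0]
contact_force: [-8.9, 7.1, 22.6]
opening: -0.002
finger_force: 11.6
```

```bash
python3 -m inch '[{"slide":[-0.2,0.4,0],"turn":0,"grip":0},{"slide":[-0.4,0.9,0],"turn":0,"grip":0},{"slide":[-0.5,1.3,0],"turn":0,"grip":0},{"slide":[-0.6,1.8,0],"turn":0,"grip":0},{"slide":[-0.6,2.2,0],"turn":0,"grip":0},{"slide":[-0.6,2.7,0],"turn":0,"grip":0},{"slide":[-0.6,3.1,0],"turn":0,"grip":0},{"slide":[-0.5,3.6,0],"turn":0,"grip":0},{"slide":[-0.4,4.0,0],"turn":0,"grip":0},{"slide":[-0.2,4.5,0],"turn":0,"grip":0},{"slide":[0,4.9,0],"turn":0,"grip":0},{"slide":[0.2,5.3,0],"turn":0,"grip":0},{"slide":[0.4,5.7,0],"turn":0,"grip":0},{"slide":[0.7,6.0,0],"turn":0,"grip":0},{"slide":[1.1,6.4,0],"turn":0,"grip":0},{"slide":[1.4,6.7,0],"turn":0,"grip":0},{"slide":[1.8,6.9,0],"turn":0,"grip":0},{"slide":[2.2,7.2,0],"turn":0,"grip":0}]'
```

```text
time: 14.8
eef_pos: [0.6107, -0.1185, 0.1353]
tcp_rot: [0.707, 0.707, -0.001, 0.005]
contact_force: [-4.3, -4.8, 15.4]
opening: -0.004
finger_force: 7.8
```

```bash
python3 -m inch '[{"slide":[0.4,0.2,0],"turn":0,"grip":0},{"slide":[0.9,0.4,0],"turn":0,"grip":0},{"slide":[1.3,0.5,0],"turn":0,"grip":0},{"slide":[1.8,0.6,0],"turn":0,"grip":0},{"slide":[2.2,0.6,0],"turn":0,"grip":0},{"slide":[2.7,0.6,0],"turn":0,"grip":0},{"slide":[3.1,0.6,0],"turn":0,"grip":0},{"slide":[3.6,0.5,0],"turn":0,"grip":0},{"slide":[4.0,0.4,0],"turn":0,"grip":0},{"slide":[4.5,0.2,0],"turn":0,"grip":0},{"slide":[4.9,0,0],"turn":0,"grip":0},{"slide":[5.3,-0.2,0],"turn":0,"grip":0},{"slide":[5.7,-0.4,0],"turn":0,"grip":0},{"slide":[6.0,-0.7,0],"turn":0,"grip":0},{"slide":[6.4,-1.1,0],"turn":0,"grip":0},{"slide":[6.7,-1.4,0],"turn":0,"grip":0},{"slide":[6.9,-1.8,0],"turn":0,"grip":0},{"slide":[7.2,-2.2,0],"turn":0,"grip":0}]'
```

```text
time: 16.6
eef_pos: [0.5919, -0.0453, 0.1355]
tcp_rot: [0.707, 0.707, 0.004, 0.008]
contact_force: [4.7, -2.8, 10.9]
opening: -0.005
finger_force: 5.7
```

```bash
python3 -m inch '[{"slide":[0.2,-0.4,0],"turn":0,"grip":0},{"slide":[0.4,-0.9,0],"turn":0,"grip":0},{"slide":[0.5,-1.3,0],"turn":0,"grip":0},{"slide":[0.6,-1.8,0],"turn":0,"grip":0},{"slide":[0.6,-2.2,0],"turn":0,"grip":0},{"slide":[0.6,-2.7,0],"turn":0,"grip":0},{"slide":[0.6,-3.1,0],"turn":0,"grip":0},{"slide":[0.5,-3.6,0],"turn":0,"grip":0},{"slide":[0.4,-4.0,0],"turn":0,"grip":0},{"slide":[0.2,-4.5,0],"turn":0,"grip":0},{"slide":[0,-4.9,0],"turn":0,"grip":0},{"slide":[-0.2,-5.3,0],"turn":0,"grip":0},{"slide":[-0.4,-5.7,0],"turn":0,"grip":0},{"slide":[-0.7,-6.0,0],"turn":0,"grip":0},{"slide":[-1.1,-6.4,0],"turn":0,"grip":0},{"slide":[-1.4,-6.7,0],"turn":0,"grip":0},{"slide":[-1.8,-6.9,0],"turn":0,"grip":0},{"slide":[-2.2,-7.2,0],"turn":0,"grip":0}]'
```

```text
time: 18.4
eef_pos: [0.5199, -0.0649, 0.1354]
tcp_rot: [0.708, 0.707, 0.006, 0.005]
contact_force: [5.3, 4.9, 15.5]
opening: 0.001
finger_force: 7.3
```

```bash
python3 -m inch '[{"slide":[0,0,-0.5],"turn":0,"grip":0},{"slide":[0,0,-2],"turn":0,"grip":0},{"slide":[0,0,-5],"turn":0,"grip":0},{"slide":[-2,2,-9],"turn":0,"grip":8},{"slide":[-4.4,4.6,-12.2],"turn":0,"grip":8},{"slide":[-4.4,4.6,-12.2],"turn":0,"grip":8},{"slide":[-4.4,4.6,-12.2],"turn":0,"grip":8},{"slide":[-4.4,4.6,-12.2],"turn":0,"grip":8},{"slide":[-4.4,4.6,-12.2],"turn":0,"grip":8},{"slide":[-4.4,4.6,-12.2],"turn":0,"grip":8},{"slide":[-4.4,4.6,-12.2],"turn":0,"grip":8},{"slide":[-4.4,4.6,-12.2],"turn":0,"grip":8}]'; sed -i 's/Q\[:,2\]>.1365/Q[:,2]>.1345/' look.py; python3 look.py w5
```

```text
time: 19.6
eef_pos: [0.5597, -0.1087, 0.251]
tcp_rot: [0.707, 0.707, -0.0, -0.0]
contact_force: [-0.6, 0.2, 0.2]
opening: 0.938
finger_force: 0.0
scene tz 0.0011 axis [ 0.5611 -0.0911] 1960 circ ((559.407958984375, -89.52740478515625), 66.09541320800781) rim n 396 tilt mm@53 0.1 dir 152.0 z 0.1363
   [(-180, 136.4), (-150, 136.7), (-120, 136.2), (-90, 136.2), (-60, 136.3), (-30, 136.4), (0, 136.3), (30, 136.5), (60, 136.1), (90, 136.7), (120, 136.4), (150, 136.4)]
side tz 0.0013 axis [ 0.5625 -0.093 ] 1926 circ ((561.87841796875, -90.6673812866211), 66.3186264038086) rim n 369 tilt mm@53 0.05 dir 74.0 z 0.1367
   [(-180, 137.0), (-150, 136.3), (-120, 136.5), (-90, 136.8), (-60, 136.2), (-30, 136.8), (0, 136.7), (30, 136.9), (60, 136.6), (90, 136.4), (120, 137.0), (150, 136.7)]
wrist tz 0.0014 axis [ 0.561 -0.087] 0 circ ((560.76318359375, -91.34176635742188), 66.50741577148438) rim n 8681 tilt mm@53 0.06 dir -120.0 z 0.1368
   [(-180, 136.9), (-150, 137.0), (-120, 136.9), (-90, 136.8), (-60, 136.9), (-30, 136.8), (0, 136.9), (30, 136.8), (60, 136.8), (90, 136.8), (120, 136.8), (150, 136.9)]
[ 0.55995756 -0.10888686  0.25134284] 19.75 [ 0.66717431 -0.15373937 -0.20453749]
```

View pics/w5.png

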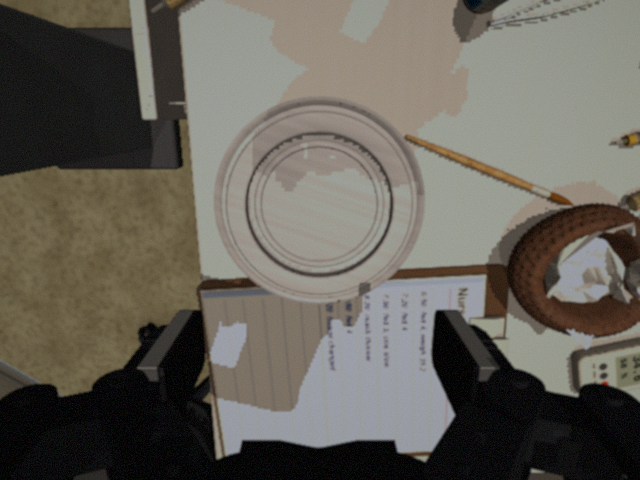

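The lid, centred near (320,200), is level within about 0.1 mm at the same height as the closed tin. The tin hasn't moved, so I'm handing the job in.

```bash
python3 -c "
from plant import ctrl
print(ctrl.sign_off())"
```

```text
the job is handed in; nothing more can be done
None
```

The lid is fully home and level all the way round: I pressed the high side down first, then ran the shut fingertips round the whole rim, and the tin stayed where it stood; the job is handed in.

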